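Load the logger dock and wedge its gate shut

TASK

The latch of the readout dock's gate is broken. Lay the data logger lengthwise between the guides of the cradle, swing the blue gate fully shut so that the logger is driven home, then push or tap the orange wedge nose first, flat on the table and square to the gate, under the free half of the gate until it lifts the rubber foot strip and jams the gate. Let go of everything and leave the other things on the table undisturbed.

Things in the scene. Friction and masses are not known exactly. Their poses are not given: they have to be found in the camera images.
- dock: White readout dock fixed to the table, 178 mm wide, 160 deep. Origin: on the table, middle of the front face of the shut gate; x points into the dock, y to its left, z up. Offsets called dock x, y are in this frame. Side cheeks at y = +-(75 to 89) mm from x = 14 back, 62 high; free space between them under the cradle floor (underside at z = 28). Hinge post: radius 7, 84 high, at x = 6, y = 86.
- cradle_home (a point): On the cradle floor (grey, top at z = 36 mm, from dock x = 14 back) under the centre of the logger when fully home: dock x = 60, y = -15 mm; axes as the dock's. Rear stop at dock x = 108. Two guides 14 mm high and 64 mm apart, centred on this point, start at dock x = 34, with flared blue lead-ins from x = 20. Laid in with its centre at dock x = 25 to 60 the logger rests stably.
- lamp_bar (a point): Centre of the aluminium lamp bar that crosses in front of and above the gate: 200 mm long (y), 30 deep (x), 22 high, at dock x = -55 mm, z = 249 mm; axes as the dock's. Two arms at dock y = +-90 run back from it to columns at dock x = 145. Upright grippers hit it: lean the tool back towards the robot by 30 to 45 degrees for work at the gate and cradle.
- gate (a joint): Blue gate hinged at its left (+y) end, opening towards the robot, in rad: 0 = shut (firm stop), up to 1.3. Vertical hinge axis at dock x = 6, y = 86 mm. Panel 10 mm thick, 12 to 164 mm from the axis, z = 34 to 78 mm. A steel lip stands 10 mm proud of its outer face at the free end (154 to 162 mm from the axis). Stays where it is left; 1 to 3 N on the free part moves it.
- gate_push (a point): Point on the outer (robot side) face of the gate panel, 119 mm from the hinge axis, z = 56 mm; x points square through the panel (the way to push), y along the panel to the hinge. Moves with the gate.
- foot_strip (a joint): Black rubber strip along the whole underside of the gate, round, 6 mm radius. Value: how far it is lifted, in m; 0 = down, lowest line 18 mm above the table (at dock x = 6 mm with the gate shut); at most 8 mm. A spring of 1.5 N per mm presses it down.
- wedge_lane (a point): Point on the table under the front face of the shut gate, middle of its free half (dock x = 0, y = -30 mm); axes as the dock's. The wedge goes in here along +x; 25 mm to spare between it and the right cheek.
- wedge_center (a point): Orange wedge, 140 x 40 mm; point at half length and width, 14 mm above its underside; x to the thin nose. Grip block 28 mm high from x = -70 (butt) to -30 mm, then it slopes to 4 mm at the nose (x = 70). About 0.12 kg, smooth. Flat on the table it meets the strip of the shut gate with this point at dock x = -6 mm; each further 4 mm lifts the strip 1 mm. Takes 5 to 15 N; friction keeps it in.
- logger_center (a point): Pale grey data logger, a flat box 92 x 58 x 19 mm; the point is at its centre, x along the 92 mm, z up. About 0.07 kg. Either end may go in first.
- small_bottle_f2: Bystander: brown dropper bottle, 33x34x102 mm tall, standing; origin at the underside. Loose.
- small_bottle_f3: Bystander: dark bottle with red cap, 36x42x106 mm tall, standing; origin at the underside. Loose.
- stamp: Bystander: hand stamp with round brown handle, 28x54x74 mm tall, standing; origin at the underside. Loose.
- label_roll: Bystander: white roll of blank labels, 106x67x30 mm, lying flat; origin at the underside. Loose.
- spray_bottle: Bystander: clear spray bottle with green head, 52x83x250 mm tall, standing; origin at the underside. Loose.
- marker: Bystander: grey marker with red cap, 18x137x18 mm, lying along its own y axis; origin at the underside. Loose.

How it is judged:
By the outcome, as a careful person would: the job done as asked, in the order asked, and still so for the second after the job is handed in, with the robot touching nothing.
It also fails if it takes over 69 s, if anything falls off the work surface, if the arm or the gripper's body presses on something with over 40 N, if the wrist force passes 120 N, or if a joint passes its speed limit or range.

ROBOT

A 7-joint arm with a two-finger parallel gripper is mounted at the origin on a cart in front of the work surface, level with it; the furniture and walls round the work are solid. World frame = base frame: x ahead of the robot, y to its left, z up, the work surface at z = 0. Lengths are in m, angles in rad, forces in N, time in s.
With the tool pointing down it reaches from about 0.4 to 0.85 m from the base axis. Payload 4.5 kg.
Tool frame: the origin (TCP) lies on the centre line of the jaws, within the pads' length; the fingertips stand 17 mm ahead of it and the grasp point (between the pads) lies 2 mm behind it; x points along the fingers, z is the direction in which the jaws open and shut, and the axes are right-handed (so a half turn about x gives the same grasp; the last joint's range is limited). The gripper opens to 85 mm and grips with 20 to 120 N. Pads are 22 mm wide; open, the fingers measure 114 mm over their backs; the gripper's body (76 mm by 85 mm) begins 54 mm behind the grasp point. The pads swing forward as they close: fully open they stand 13 mm farther back than shut.
Start: joints at [1.138, 0.689, -0.195, 1.565, 0.157, 0.902, -0.215], TCP at [0.281, -0.558, 0.248] pointing down, gripper open.
Joint ranges: [-3.01, 3.01], [-0.46, 2.08], [-1.47, 1.51], [0.13, 2.56], [-1, 4.14], [0.04, 2.09], [-2.66, 2.66]. Speed limits (rad/s): [2.57, 2.57, 3.14, 3.14, 3.14, 3.14, 3.14].

INTERFACE

Orientations are given as [roll, pitch, yaw] about the fixed x, y, z axes, in that order (R = Rz(yaw) Ry(pitch) Rx(roll)).
In Python, from bench import env gives the robot as it stands. The module is installed in compiled form; this text tells all that it offers. Calls block until the motion is done:
- env.move_ptp(position, orientation): joint-space move of the TCP to a pose.
- env.move_straight(position, velocity=0.15, rotation=None): straight line of the TCP; rotation=None keeps the orientation; velocity is the mean speed in m/s.
- env.goto_joints(angles): joint-space move.
- env.gripper_to(opening, grasp_force=None): opening from 0.0 (shut) to 1.0 (fully open); grasp_force is the grip in N (None keeps the last); returns when the fingers have stopped.
- env.sleep(seconds).
- env.ik(position, orientation): joint angles nearest the present ones, or None.
- env.sense(): the state.
- env.get_image(name): name is "side" or "top"; returns the picture (400x640x3 uint8, red, green, blue); there is no depth.
- env.camera_info(name): a dict with "intrinsics" (3x3 intrinsics, pixels), "k1" (the pictures are not rectified: a ray, as slopes to the right and down, at radius r is drawn at 1 + k1 r^2 times it, then the intrinsics apply), "position" and "orientation" of the camera in the world. Camera axes: x right, y down, z forward; pixel columns grow to the right and rows downward; lengths in m; the calibration is good to about 2 mm. A picture is of the moment at which its call begins. camera_info takes no time and is no camera call.
A pose or a line that the arm cannot do raises env.PlanningError and nothing moves.
- env.close_job(): hands the job in, once; it reports no verdict.
The state is a dict: "clock": time; "q": joint angles; "joint_vel": joint speeds; "effort": joint torques, N m; "tcp_pos": TCP position; "orientation": TCP orientation; "wrist_force": force on the tool from outside, world axes, zero at the start; "moment": the same for the moment, N m; "finger_gap": opening from 0.0 (shut) to 1.0 (fully open).
Only numpy, scipy, OpenCV 4.12 (cv2) and the standard library are available. Lean on these libraries where they do the work, as an engineer would, in place of code of your own. Each camera call takes 0.05 s, during which the arm holds its last target. There are 200 camera calls.

## Working session

There is one attempt and no reset: what is moved stays moved. The work goes in short steps, each a Python script; the robot and the scene stay as the last script left them, time stands still between calls to the robot, and variables do not carry over. Pictures are saved under pics/ and viewed, about 8 in all and at most 12, crops included, and the job is handed in when it is done.

```bash
mkdir -p pics; cat > h.py <<'E'
import numpy as np, cv2
from scipy.spatial.transform import Rotation as R
from bench import env
def shot(cam,name):
    im=np.array(env.get_image(cam)); cv2.imwrite(f'pics/{name}.png',im[:,:,::-1]); return im
def cam(n):
    c=env.camera_info(n); K=np.array(c['intrinsics']); 
    o=np.array(c['orientation']); M=R.from_euler('xyz',o).as_matrix() if o.shape==(3,) else o
    return K,c['k1'],np.array(c['position']),M
def rays(n,px):
    K,k1,p,M=cam(n); px=np.atleast_2d(np.float64(px))
    d=np.stack([(px[:,0]-K[0,2])/K[0,0],(px[:,1]-K[1,2])/K[1,1]],1)
    u=cv2.undistortPoints(px.reshape(-1,1,2),K,np.array([k1,0,0,0,0.])).reshape(-1,2)
    return p,np.c_[u,np.ones(len(u))]@M.T
def onplane(n,px,z):
    p,d=rays(n,px); return p+d*((z-p[2])/d[:,2])[:,None]
def proj(n,P):
    K,k1,p,M=cam(n); c=(np.atleast_2d(P)-p)@M; s=c[:,:2]/c[:,2:]
    s=s*(1+k1*(s**2).sum(1,keepdims=True)); return s*[K[0,0],K[1,1]]+K[:2,2]
E
python3 - <<'E'
from h import *
for n in('side','top'): shot(n,n+'0'); print(n,env.camera_info(n))
print(env.sense())
E
```

```text
side {'intrinsics': array([[517.01381856,   0.        , 318.65554316],
       [  0.        , 517.01381856, 196.57124663],
       [  0.        ,   0.        ,   1.        ]]), 'k1': -0.02622466361247635, 'position': array([ 0.58183035, -1.26195406,  0.97009868]), 'orientation': array([-2.14937326, -0.00998863,  0.00983452])}
top {'intrinsics': array([[424.72064761,   0.        , 324.64648775],
       [  0.        , 424.72064761, 186.9990003 ],
       [  0.        ,   0.        ,   1.        ]]), 'k1': -0.10322164026599562, 'position': array([ 0.49480036, -0.0155085 ,  1.47049145]), 'orientation': array([-3.08916711e+00, -1.15906360e-03, -1.54175588e+00])}
{'clock': 0.1, 'q': array([ 1.13783374,  0.6898996 , -0.1945163 ,  1.56624711,  0.15731955,
        0.90247456, -0.21506841]), 'joint_vel': array([ 4.27496783e-05, -1.47548098e-03,  1.51021791e-03, -1.59263476e-03,
        1.47125144e-03,  8.72171570e-04,  8.66359474e-04]), 'effort': array([-3.37932623e-03, -5.40594828e+01, -1.27107248e+00, -1.58983916e+01,
        9.49833251e-03,  4.43209021e-03, -6.32998976e-06]), 'tcp_pos': array([ 0.28095858, -0.55767511,  0.24756255]), 'orientation': array([-3.05972227,  1.56916017,  2.11954727]), 'wrist_force': array([-0.58331315, -0.03330904,  0.16262096]), 'moment': array([ 0.00039637,  0.03561713, -0.00751558]), 'finger_gap': 1.0040119927628688}
```

View pics/top0.png

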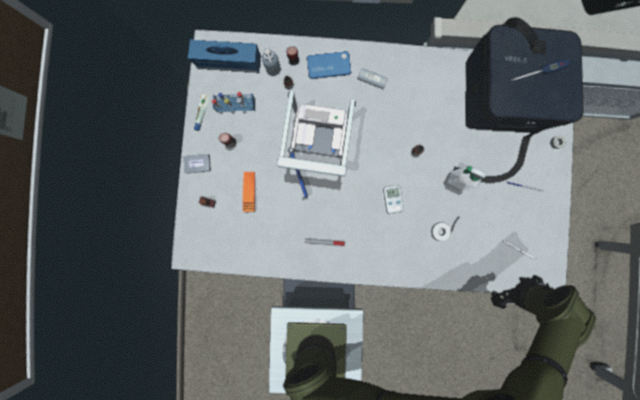

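View pics/side0.png

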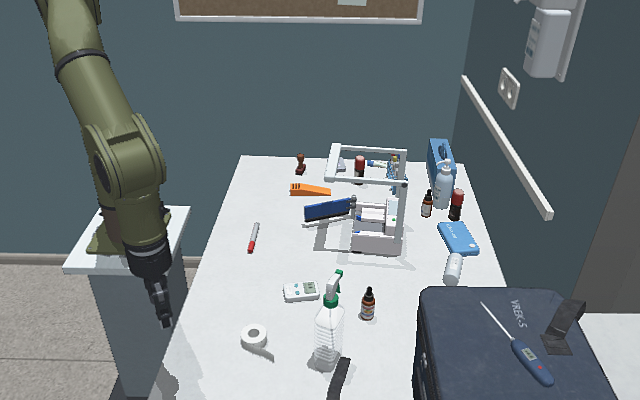

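```bash
python3 - <<'E'
import cv2,numpy as np
t=cv2.imread('pics/top0.png'); s=cv2.imread('pics/side0.png')
a=cv2.resize(t[85:215,235:415],None,fx=4.4,fy=4.4,interpolation=cv2.INTER_CUBIC)
cv2.imwrite('pics/c1.png',a)
b=cv2.resize(s[140:310,235:415],None,fx=3.5,fy=3.5,interpolation=cv2.INTER_CUBIC)
cv2.imwrite('pics/c2.png',b)
E
```

```text
(no output)
```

View pics/c1.png

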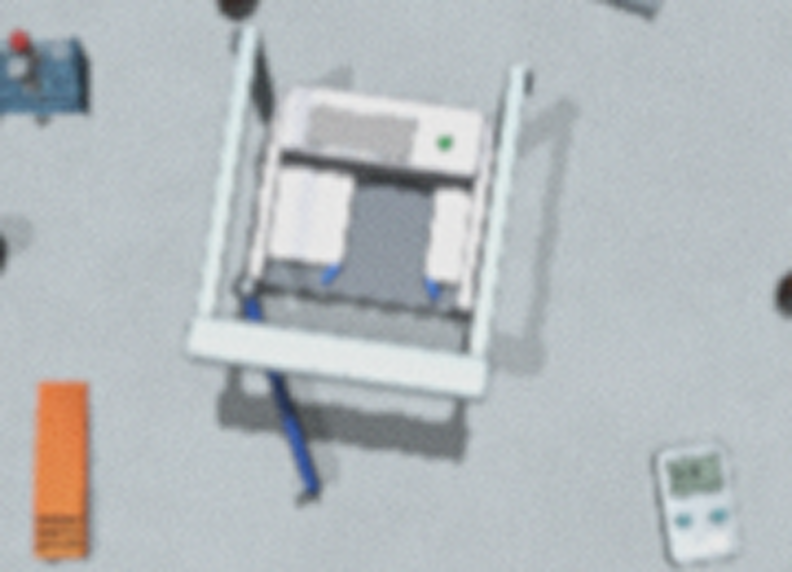

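View pics/c2.png

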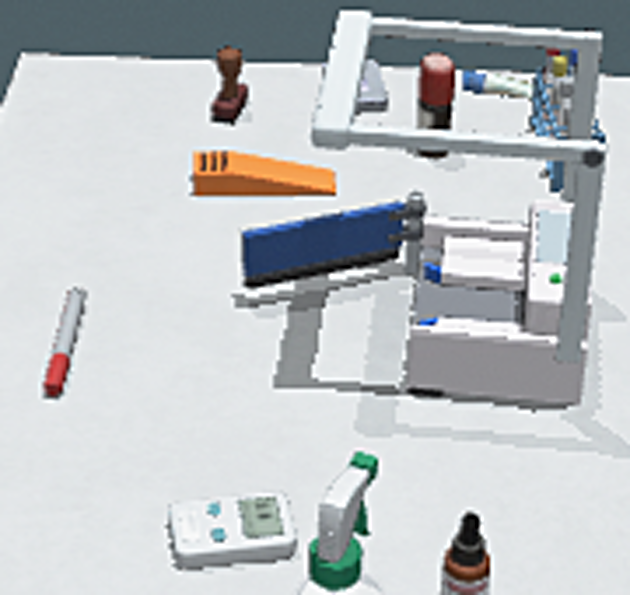

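```bash
cat > loc.py <<'E'
from h import *
from scipy.optimize import least_squares
t=cv2.imread('pics/top0.png')
T=lambda x,y:((x+.5)/4.4-.5+235,(y+.5)/4.4-.5+85)
S=lambda x,y:((x+.5)/3.5-.5+235,(y+.5)/3.5-.5+140)
obs=[('top',T(188,356),(-70,100,260)),('top',T(485,397),(-70,-100,260)),('top',T(195,318),(-40,100,260)),('top',T(491,360),(-40,-100,260)),
('top',T(245,290),(6,86,84)),('top',T(350,268),(34,17,50)),('top',T(429,281),(34,-47,50)),
('side',S(409,338),(14,-89,62)),('side',S(409,391),(14,-89,0)),('side',S(313,146),(-70,-100,238)),('side',S(341,10),(-70,100,260)),('side',S(314,132),(-70,-100,260)),('side',S(370,13),(-40,100,260)),('side',S(352,147),(-40,-100,238)),
('side',S(415,197),(6,86,84))]
def W(p,P):
    P=np.array(P)/1000; c,s=np.cos(p[2]),np.sin(p[2]); return np.array([p[0]+c*P[0]-s*P[1],p[1]+s*P[0]+c*P[1],P[2]])
f=lambda p:np.concatenate([proj(n,W(p,P))[0]-px for n,px,P in obs])
r=least_squares(f,[.6,0,-.1],loss='soft_l1'); D=r.x
if __name__=='__main__':
    print('dock',D); print(np.round(f(D).reshape(-1,2),1).tolist())
    g=lambda th,rr,z:W(D,(6-np.sin(th)*rr, 86-np.cos(th)*rr, z))
    h=least_squares(lambda a:np.concatenate([proj('top',g(a[0],164,78))[0]-T(312,492),proj('side',g(a[0],164,78))[0]-S(243,235),proj('side',g(a[0],164,34))[0]-S(246,275)]),[1.]); print('gate',h.x,h.fun)
    hsv=cv2.cvtColor(t,cv2.COLOR_BGR2HSV)
    m=cv2.inRange(hsv,(5,150,120),(20,255,255)); c=max(cv2.findContours(m,0,1)[0],key=cv2.contourArea)
    b=cv2.boxPoints(cv2.minAreaRect(c)); print('wedge z.014',onplane('top',b,.014)[:,:2].round(4).tolist(), cv2.minAreaRect(c))
    G=hsv[180:220,375:412]; print(hsv[195,375:412,2].tolist(), hsv[205,375:412].tolist()[::3])
E
python3 loc.py
```

```text
dock [ 0.67186426  0.01634767 -0.10942762]
[[-0.4, 1.0], [1.2, 1.2], [-0.5, -0.7], [1.3, -0.7], [0.1, -0.9], [-1.5, 0.2], [-0.7, -0.2], [0.7, -0.9], [-0.2, 0.7], [-0.3, 2.0], [-0.8, -0.2], [-0.4, -1.0], [0.9, -0.4], [-0.3, 2.5], [0.4, 0.0]]
gate [1.11539589] [ 0.35595552  0.66713107 -0.09618125  0.02358638 -0.87437804  0.29391467]
wedge z.014 [[0.6115, 0.2647], [0.6124, 0.2335], [0.485, 0.2287], [0.484, 0.2598]] ((248.5, 191.5), (37.0, 9.0), 90.0)
[196, 190, 194, 195, 193, 194, 199, 199, 180, 161, 198, 212, 170, 142, 143, 144, 152, 149, 149, 148, 147, 147, 148, 152, 179, 195, 189, 192, 195, 198, 196, 196, 193, 199, 198, 197, 200] [[102, 13, 194], [104, 15, 193], [97, 17, 193], [100, 17, 180], [97, 15, 216], [99, 25, 212], [103, 16, 225], [105, 16, 217], [100, 14, 215], [102, 19, 199], [102, 17, 200], [103, 15, 200], [97, 16, 201]]
```

```bash
cat > l2.py <<'E'
from loc import *
ims=np.mean([np.array(env.get_image('top')).astype(float) for _ in range(12)],0).astype(np.uint8)[:,:,::-1].copy()
cv2.imwrite('pics/topavg.png',ims)
def rect(m,z,zoom,x0,y0):
    cs=cv2.findContours(m,0,1)[0]; c=cv2.convexHull(np.vstack([max(cs,key=cv2.contourArea)])).astype(np.float64).reshape(-1,2)
    px=(c+.5)/zoom-.5+[x0,y0]; P=onplane('top',px,z)[:,:2]
    (cx,cy),(w,h),a=cv2.minAreaRect((P*1000).astype(np.float32)); print('rect',cx,cy,w,h,a); return c
def crop(x0,x1,y0,y1,z=10): return cv2.resize(ims[y0:y1,x0:x1],None,fx=z,fy=z,interpolation=cv2.INTER_CUBIC)
L=crop(372,416,176,222); hsv=cv2.cvtColor(L,cv2.COLOR_BGR2HSV)
bg=np.median(hsv[:60].reshape(-1,3),0); print('bg',bg)
m=cv2.inRange(hsv[:,:,2],int(bg[2]+9),255)|cv2.inRange(hsv[:,:,2],0,int(bg[2]-25)); m=cv2.morphologyEx(m,cv2.MORPH_CLOSE,np.ones((9,9)));m=cv2.morphologyEx(m,cv2.MORPH_OPEN,np.ones((15,15)))
c=rect(m,.019,10,372,176); cv2.polylines(L,[c.astype(int)],1,(0,0,255),1)
Wd=crop(230,274,166,218); h2=cv2.cvtColor(Wd,cv2.COLOR_BGR2HSV); m=cv2.inRange(h2,(3,110,60),(25,255,255))
c=rect(m,.02,10,230,166); cv2.polylines(Wd,[c.astype(int)],1,(255,0,0),1)
H=max(L.shape[0],Wd.shape[0]); L=cv2.copyMakeBorder(L,0,H-L.shape[0],0,0,0); cv2.imwrite('pics/d.png',np.hstack([L,Wd[:, :350]]))
E
python3 l2.py
```

```text
bg [100.  15. 199.]
rect 530.6826171875 -247.5918426513672 84.27249908447266 59.224769592285156 10.729647636413574
rect 548.1912841796875 246.04519653320312 135.95571899414062 39.59574508666992 1.629302978515625
```

View pics/d.png

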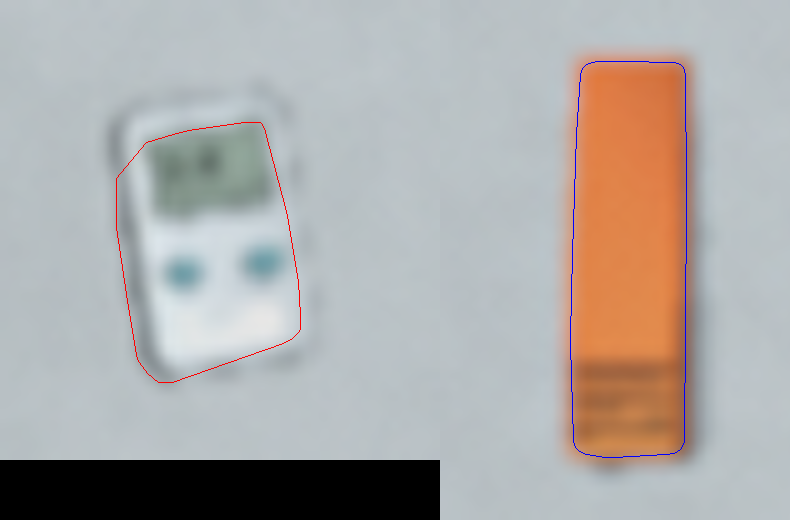

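```bash
cat > a.py <<'E'
from loc import *
D0=D
def ori(lean,yaw,roll=np.pi/2): return [roll,np.pi/2-np.radians(lean),yaw]
def dk(x,y,z): return W(D,(x,y,z))
def fz(): s=env.sense(); return np.array(s['wrist_force'])
E
python3 - <<'E'
from a import *
q=lambda x,y:((x+.5)/10-.5+372,(y+.5)/10-.5+176)
P=onplane('top',[q(124,106),q(280,92),q(308,348),q(158,374)],.019)[:,:2]
c=P.mean(0); lx=(P[0]+P[1]-P[2]-P[3])/2; ly=(P[0]+P[3]-P[1]-P[2])/2
print('logger',c,np.linalg.norm(lx),np.linalg.norm(ly),np.arctan2(lx[1],lx[0]),np.arctan2(-ly[0],ly[1]))
w=lambda x,y:((x-440+.5)/10-.5+230,(y+.5)/10-.5+166)
for nm,(a,b) in dict(r=((689,60),(686,455)),l=((578,62),(570,455))).items():
    A=onplane('top',[w(*a)],.004 if nm=='l' else 0)[0]; B=onplane('top',[w(*b)],.028 if nm=='l' else 0)[0]; print(nm,A,B,np.arctan2(*(A-B)[[1,0]]))
print('marker',onplane('top',[(306,241),(344,243)],.01), 'tip')
yl=np.arctan2(lx[1],lx[0])
for r in (np.pi/2,-np.pi/2):
  for p,y in ((np.r_[c-.036*np.array([np.cos(yl),np.sin(yl)]),.03],yl),(dk(-32,-15,60),D[2]),(dk(-6,-15,60),D[2]),(np.array([.495,.246,.03]),0),(dk(-140,-30,20),D[2]),(dk(-36,-30,20),D[2]),(dk(-80,120,60),D[2])):
    for l in (35,42):
      j=env.ik(list(p),ori(l,y,r)); print(round(r,1),l,None if j is None else np.round(j,2))
E
```

```text
logger [ 0.53825753 -0.25138587] 0.09038616050743713 0.05323324974254977 0.1399725929426946 0.1572435326976095
r [0.61873032 0.23100939 0.        ] [0.48140001 0.22692081 0.        ] 0.029763058544073316
l [0.6166171  0.26912422 0.004     ] [0.48041743 0.26201687 0.028     ] 0.05213602780921692
marker [[ 0.38436654  0.04351539  0.01      ]
 [ 0.38129553 -0.08684834  0.01      ]] tip
1.6 35 [ 0.99  1.12 -0.62  2.25  3.01  0.55  2.63]
1.6 42 [ 1.04  1.18 -0.62  2.3   3.22  0.68  2.55]
1.6 35 [ 0.1   1.   -0.41  2.18  2.51  0.75  2.06]
1.6 42 [ 0.2   1.1  -0.62  2.26  2.53  1.08  2.14]
1.6 35 [ 0.11  1.   -0.4   2.11  2.47  0.69  2.13]
1.6 42 [ 0.22  1.1  -0.62  2.18  2.51  1.01  2.19]
1.6 35 [-0.4   1.13 -0.62  2.34  2.21  1.18  1.83]
1.6 42 [-0.34  1.28 -0.83  2.39  2.2   1.56  1.86]
1.6 35 [ 0.18  1.19 -0.62  2.48  2.54  1.25  2.  ]
1.6 42 None
1.6 35 [ 0.13  1.08 -0.41  2.19  2.6   0.83  2.03]
1.6 42 [ 0.24  1.2  -0.62  2.26  2.6   1.15  2.14]
1.6 35 [-0.22  1.   -0.41  2.19  2.29  0.84  1.95]
1.6 42 [-0.13  1.1  -0.62  2.26  2.31  1.18  1.98]
-1.6 35 [ 1.28  1.42 -1.25  2.24  2.23  0.87  0.47]
-1.6 42 [ 1.34  1.5  -1.25  2.28  2.42  0.86  0.41]
-1.6 35 [ 0.51  1.35 -1.26  2.16  2.17  1.34 -0.34]
-1.6 42 [ 0.5   1.41 -1.26  2.24  2.34  1.49 -0.42]
-1.6 35 [ 0.52  1.35 -1.26  2.09  2.16  1.3  -0.27]
-1.6 42 [ 0.51  1.41 -1.26  2.17  2.34  1.43 -0.36]
-1.6 35 [-0.11  1.44 -1.26  2.33  2.08  1.73 -0.89]
-1.6 42 [-0.24  1.39 -1.05  2.39  2.17  1.74 -1.13]
-1.6 35 [ 0.47  1.49 -1.26  2.47  2.28  1.65 -0.59]
-1.6 42 None
-1.6 35 [ 0.55  1.45 -1.26  2.17  2.26  1.39 -0.31]
-1.6 42 [ 0.54  1.52 -1.26  2.24  2.44  1.53 -0.36]
-1.6 35 [ 0.2   1.35 -1.26  2.17  2.09  1.51 -0.6 ]
-1.6 42 [ 0.17  1.41 -1.26  2.24  2.23  1.68 -0.67]
```

```bash
cat >> a.py <<'E'
LG=np.array([.538,-.251]); LY=.145; LEAN=38
def lg(x,z): return [LG[0]+x*np.cos(LY),LG[1]+x*np.sin(LY),z]
E
python3 - <<'E'
from a import *
q=np.array(env.sense()['q']); q[1]=.2; env.goto_joints(q.tolist()); print(env.sense()['tcp_pos'])
q[4]=2.9;q[6]=2.5; q[5]=.6; env.goto_joints(q.tolist()); print(env.sense()['tcp_pos'],env.sense()['orientation'])
env.move_ptp(lg(-.036,.16),ori(LEAN,LY)); env.gripper_to(.82,60)
s=env.sense(); print(s['clock'],s['q'],s['wrist_force'],s['finger_gap'])
env.move_straight(lg(-.036,.06),.15)
a=shot('side','s1'); b=shot('top','t1')
cv2.imwrite('pics/e1.png',np.hstack([cv2.resize(a[190:390,150:350,::-1],(400,400)),cv2.resize(b[140:260,340:460,::-1],(400,400))]))
E
```

```text
[ 0.26978484 -0.53362585  0.55135089]
[ 0.33858907 -0.66120359  0.95157751] [ 0.94038042 -0.38530813 -1.10978209]
7.6667 [ 0.97757676  0.81075631 -0.55897747  2.27761095  3.34386023  0.35573494
  2.17857361] [-0.22255213 -0.00634593  0.21053932] 0.8244007742036864
```

View pics/e1.png

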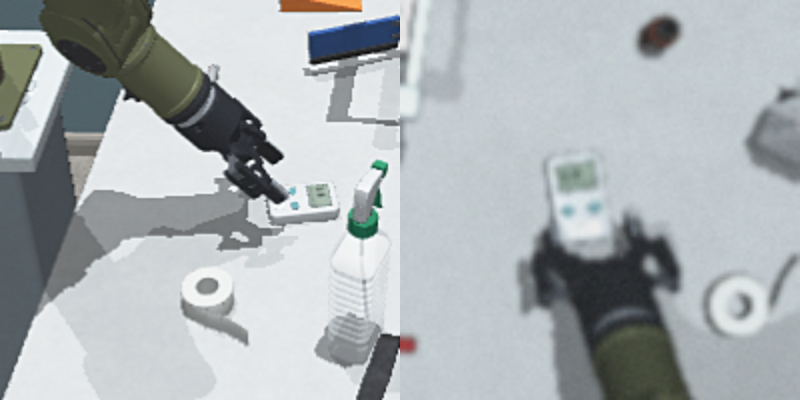

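```bash
python3 - <<'E'
from a import *
env.move_straight(lg(-.036,.034),.1); f0=fz()
z=.034
while z>.012:
    z-=.002; env.move_straight(lg(-.036,z),.05); d=fz()-f0
    if np.linalg.norm(d)>3: break
print('touch',z,d)
z+=.0025; env.move_straight(lg(-.036,z),.05)
env.gripper_to(0.0,60); s=env.sense(); print(s['finger_gap'],s['finger_gap']*85,fz()-f0)
env.move_straight(lg(-.036,z+.1),.15); s=env.sense(); print(s['finger_gap'],s['wrist_force'],s['clock'],s['tcp_pos'])
a=shot('side','s2'); b=shot('top','t2')
cv2.imwrite('pics/e2.png',np.hstack([cv2.resize(a[160:360,150:350,::-1],(400,400)),cv2.resize(b[140:260,340:460,::-1],(400,400))]))
E
```

```text
touch 0.011999999999999986 [-0.57582757 -1.10824442  3.72610947]
0.6637045121240781 56.41488353054664 [-2.84376166 -0.43320416  6.13465612]
0.6583661286797557 [-0.33866967 -0.20414292 -0.89991095] 13.0667 [ 0.50197056 -0.25624235  0.1137766 ]
```

View pics/e2.png

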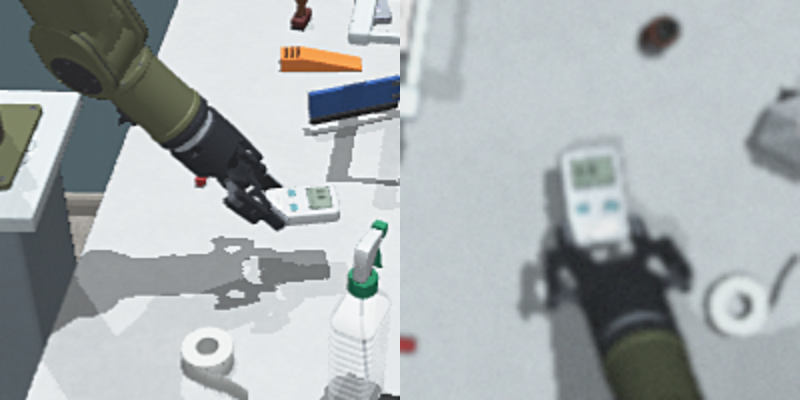

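```bash
python3 - <<'E'
from a import *
O=ori(LEAN,D[2])
env.move_straight(list(dk(-110,-80,120)),.2,O)
env.move_straight(list(dk(-60,-15,76)),.15); env.move_straight(list(dk(-31,-15,68)),.1)
s=env.sense(); print(s['wrist_force'],s['clock'],s['q'],s['tcp_pos'],dk(-31,-15,68))
a=shot('side','s3'); b=shot('top','t3')
cv2.imwrite('pics/e3.png',np.hstack([cv2.resize(a[140:270,280:410,::-1],(400,400),interpolation=2),cv2.resize(b[90:190,265:365,::-1],(400,400),interpolation=2)]))
E
```

```text
[-0.48654635  1.16244854 -1.49485553] 15.5917 [ 0.11386015  1.00658074 -0.44642066  2.21796218  2.53752289  0.85317246
  2.04682677] [0.63872031 0.0040801  0.06810872] [0.63941153 0.00482288 0.068     ]
```

View pics/e3.png

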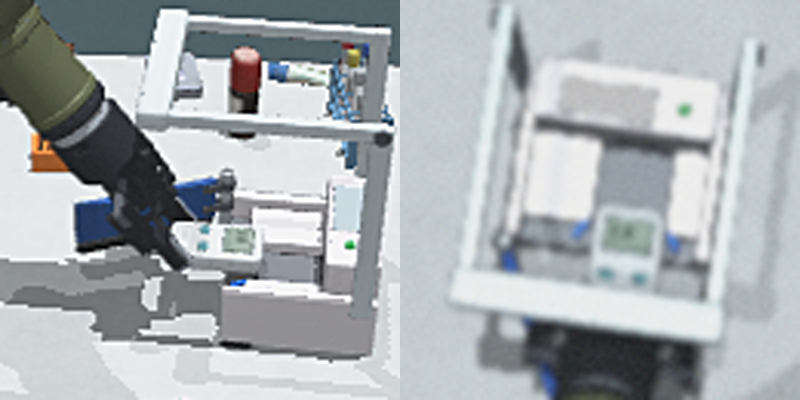

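```bash
python3 - <<'E'
from h import *
ims=np.mean([np.array(env.get_image('top')).astype(float) for _ in range(10)],0)
for r in (129,132,134,148,150,155): print(r,ims[r,405-4*0-20 if 0 else 305:445-4*0 if 0 else 445][:40].mean(1).astype(int).tolist())
E
```

```text
129 [230, 232, 234, 235, 236, 235, 236, 237, 235, 210, 170, 154, 156, 159, 159, 158, 158, 158, 159, 157, 152, 151, 152, 151, 146, 132, 124, 122, 160, 213, 235, 236, 235, 236, 232, 214, 191, 189, 225, 229]
132 [231, 234, 236, 236, 236, 235, 236, 237, 229, 182, 150, 154, 158, 159, 158, 158, 158, 159, 158, 159, 158, 159, 159, 158, 158, 160, 157, 155, 178, 225, 236, 236, 236, 236, 236, 234, 228, 228, 234, 229]
134 [232, 234, 235, 235, 236, 236, 236, 237, 227, 183, 154, 156, 158, 160, 159, 159, 158, 160, 158, 160, 160, 159, 158, 158, 159, 158, 158, 164, 195, 231, 236, 236, 236, 236, 236, 228, 206, 223, 233, 209]
148 [157, 162, 159, 148, 137, 136, 145, 162, 190, 202, 179, 154, 144, 136, 141, 142, 124, 125, 151, 167, 169, 163, 166, 191, 201, 166, 141, 175, 200, 202, 204, 211, 219, 217, 212, 229, 228, 183, 167, 215]
150 [134, 147, 155, 151, 143, 146, 152, 164, 197, 204, 175, 151, 148, 150, 154, 156, 156, 155, 160, 164, 162, 157, 165, 200, 202, 164, 131, 134, 135, 123, 121, 134, 142, 153, 182, 224, 228, 184, 172, 217]
155 [176, 174, 170, 169, 170, 172, 178, 192, 215, 223, 221, 221, 222, 224, 227, 226, 228, 228, 227, 226, 223, 222, 221, 213, 173, 123, 102, 107, 118, 136, 146, 142, 123, 111, 132, 152, 154, 169, 216, 235]
```

```bash
python3 - <<'E'
from a import *
f0=fz()
def go(x,z,v=.08,y=-15):
    env.move_straight(list(dk(x,y,z)),v); print(x,z,(fz()-f0).round(1))
go(-31,53); go(-5,53,.06); z=53
while z>47:
    z-=1; go(-5,z,.05)
    if fz()[2]-f0[2]>2.5: break
env.gripper_to(.85); print((fz()-f0).round(1))
go(-60,75,.15); go(-120,110,.15)
s=env.sense(); print(s['clock'],s['q'])
a=shot('side','s4'); b=shot('top','t4')
cv2.imwrite('pics/e4.png',np.hstack([cv2.resize(a[140:270,280:410,::-1],(400,400),interpolation=2),cv2.resize(b[90:190,265:365,::-1],(400,400),interpolation=2)]))
E
```

```text
-31 53 [-0.2 -1.5  1.5]
-5 53 [-1.3 -0.5  1. ]
-5 52 [-0.2 -0.6  1.2]
-5 51 [-0.6 -1.4  0.6]
-5 50 [-3.1 -0.7  7.4]
[ 0.2 -0.5  1.1]
-60 75 [-0.4 -1.4  1.4]
-120 110 [-0.1 -0.4  1.1]
19.3417 [ 0.07690243  0.93910407 -0.51426735  2.47218086  2.50905544  1.03824679
  1.91946713]
```

View pics/e4.png

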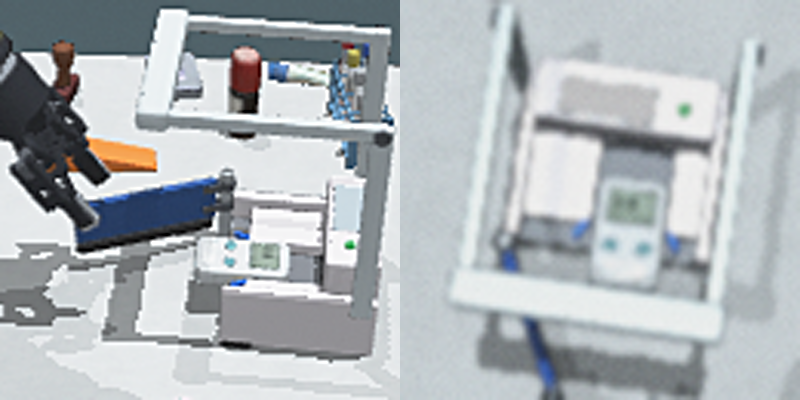

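```bash
cat > gate.py <<'E'
from a import *
def tcp(th,r,pre=0):
    s,c=np.sin(th),np.cos(th); F=np.array([6,86])+r*np.array([-s,-c])+(6-pre)*np.array([-c,s]); return F-[19,-14.5]
Z=68
def to(th,r,pre=0,v=.1): x,y=tcp(th,r,pre); env.move_straight(list(dk(x,y,Z)),v)
E
python3 - <<'E'
from gate import *
env.move_straight(list(dk(-135,-15,135)),.2); env.gripper_to(0.0)
x,y=tcp(1.35,119); env.move_straight(list(dk(-135,y,135)),.25); env.move_straight(list(dk(x,y,Z)),.15)
f0=fz(); log=[]
for th in np.arange(1.2,.04,-.1):
    to(th,119); d=fz()-f0; log.append((round(th,2),*d.round(1)))
    if np.linalg.norm(d)>25: break
print(*log,sep='\n'); print(env.sense()['clock'],D)
b=shot('top','t5'); a=shot('side','s5')
E
```

```text
(np.float64(1.2), np.float64(-0.2), np.float64(-0.2), np.float64(0.4))
(np.float64(1.1), np.float64(-0.5), np.float64(0.8), np.float64(0.3))
(np.float64(1.0), np.float64(-0.3), np.float64(1.1), np.float64(-0.6))
(np.float64(0.9), np.float64(-0.7), np.float64(0.0), np.float64(0.7))
(np.float64(0.8), np.float64(0.2), np.float64(1.1), np.float64(-0.1))
(np.float64(0.7), np.float64(0.1), np.float64(-0.1), np.float64(0.5))
(np.float64(0.6), np.float64(-0.2), np.float64(0.4), np.float64(0.8))
(np.float64(0.5), np.float64(-1.0), np.float64(-0.6), np.float64(0.4))
(np.float64(0.4), np.float64(-0.7), np.float64(-0.2), np.float64(0.5))
(np.float64(0.3), np.float64(0.5), np.float64(0.4), np.float64(0.3))
(np.float64(0.2), np.float64(-0.6), np.float64(1.1), np.float64(0.8))
(np.float64(0.1), np.float64(-0.6), np.float64(0.3), np.float64(0.5))
24.8083 [ 0.67186426  0.01634767 -0.10942762]
```

```bash
python3 - <<'E'
from gate import *
f0=fz(); 
for p in range(-6,26,2):
    to(0,119,p,.05); d=fz()-f0; print(p,d.round(1),end=' ')
    if -d[0]>18: break
print(env.sense()['clock'])
b=shot('top','t6'); a=shot('side','s6')
cv2.imwrite('pics/e6.png',np.hstack([cv2.resize(a[140:270,280:410,::-1],(400,400),interpolation=2),cv2.resize(b[90:190,265:365,::-1],(400,400),interpolation=2)]))
E
```

```text
-6 [ 0.4  0.6 -0.7] -4 [ 0.8  0.2 -0.9] -2 [ 0.2  0.4 -1.1] 0 [-0.3  0.1 -1. ] 2 [ 0.9  0.5 -1. ] 4 [-3.8  1.2  1.7] 6 [-8.8  1.   5.2] 8 [-14.1   0.5   8.6] 10 [-18.9   2.3  11.1] 27.175
```

View pics/e6.png

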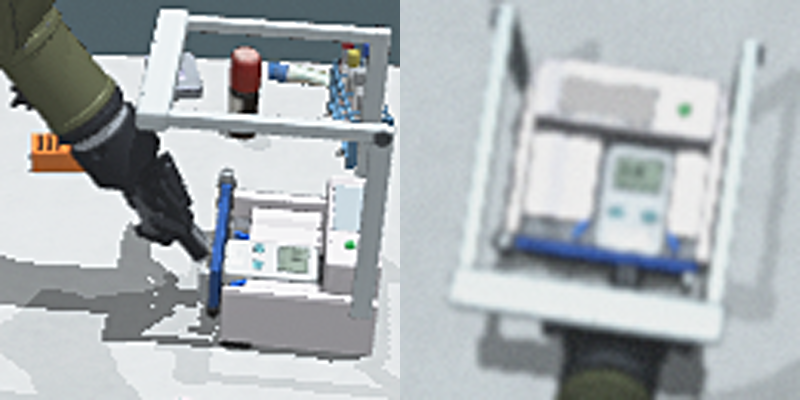

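```bash
cat >> a.py <<'E'
WY=.035; WC=np.array([.5495,.247])
def wg(x,z): return [WC[0]+x*np.cos(WY),WC[1]+x*np.sin(WY),z]
E
python3 - <<'E'
from a import *
env.move_straight(list(dk(-60,-18,85)),.2); env.move_straight(list(dk(-150,0,130)),.25)
env.gripper_to(.72,60)
env.move_ptp(wg(-.05,.12),ori(LEAN,WY)); env.move_straight(wg(-.05,.04),.15); f0=fz()
z=.04
while z>.0215:
    z-=.003; env.move_straight(wg(-.05,z),.06); d=fz()-f0
    if np.linalg.norm(d)>3: break
print('z',z,d)
env.gripper_to(0.,60); s=env.sense(); print(s['finger_gap']*85,(fz()-f0).round(1))
env.move_straight(wg(-.05,z+.06),.15); s=env.sense(); print(s['finger_gap']*85,(fz()-f0).round(1),s['clock'],s['q'])
b=shot('top','t7'); a=shot('side','s7')
cv2.imwrite('pics/e7.png',np.hstack([cv2.resize(a[120:270,240:390,::-1],(400,400),interpolation=2),cv2.resize(b[110:220,220:330,::-1],(400,400),interpolation=2)]))
E
```

```text
z 0.019 [ 0.12232486  0.03598356 -1.17184839]
38.80017027884663 [-1.6 -0.1  0.5]
39.191465995622096 [-0.4 -0.2 -2. ] 33.025 [-0.42426048  1.02747739 -0.59642513  2.38789288  2.20589839  1.15882476
  1.82414431]
```

View pics/e7.png

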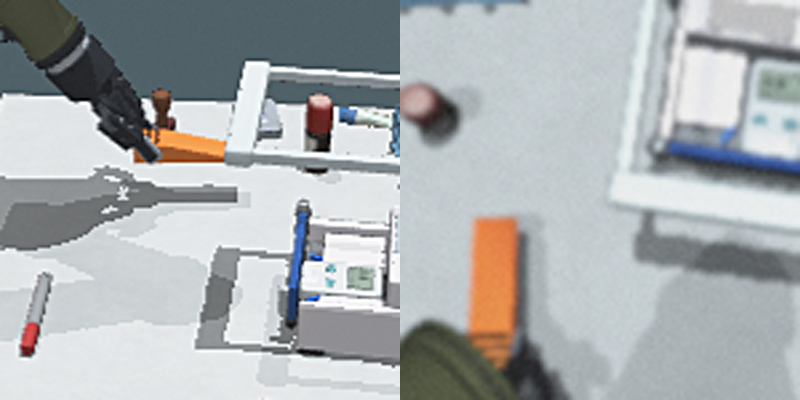

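```bash
python3 - <<'E'
from a import *
O=ori(LEAN,D[2])
env.move_straight(list(dk(-132,60,80)),.2,O); env.move_straight(list(dk(-132,-30,70)),.2); env.move_straight(list(dk(-132,-30,24)),.12)
f0=fz(); z=24
while z>16:
    z-=1; env.move_straight(list(dk(-132,-30,z)),.05); d=fz()-f0
    if d[2]>2: break
print('z',z,d.round(1)); z+=.3
x=-132; env.move_straight(list(dk(-75,-30,z)),.1); print((fz()-f0).round(1))
for x in range(-72,-44,3):
    env.move_straight(list(dk(x,-30,z)),.05); d=fz()-f0; print(x,d.round(1),(env.sense()['tcp_pos']-dk(x,-30,z))[:].round(4))
    if -d[0]>25: break
print(env.sense()['clock'])
b=shot('top','t8'); a=shot('side','s8')
E
```

```text
z 18 [-3.3 -1.1 10.7]
[ 2.9 -1.3  6.9]
-72 [-3.2 -1.7 12.5] [-0.0005  0.0002  0.0009]
-69 [-3.6 -1.  14.5] [-0.0012  0.0005  0.0009]
-66 [-5.2 -0.1 14.3] [-0.0014  0.0007  0.0009]
-63 [-5.  -0.4 14.1] [-0.0014  0.0009  0.0009]
-60 [-4.7 -0.8 14.2] [-0.0014  0.001   0.0009]
-57 [-5.7 -0.6 14.7] [-0.0014  0.001   0.0009]
-54 [-4.8 -0.2 15.1] [-0.0014  0.0011  0.0009]
-51 [-7.4 -0.4 16.2] [-0.0018  0.0012  0.0009]
-48 [-8.6  0.1 16.8] [-0.0022  0.0013  0.0009]
-45 [-10.5   0.1  18.6] [-0.0026  0.0014  0.0009]
39.9333
```

```bash
python3 - <<'E'
from a import *
s=env.sense(); z=18.3-.5
f=fz()
for x in range(-43,-29,3):
    env.move_straight(list(dk(x,-30,18.8)),.05); d=fz(); print(x,d.round(1),(env.sense()['tcp_pos']-dk(x,-30,18.8)).round(4))
    if -d[0]>32: break
env.gripper_to(.8); print(fz().round(1))
p=np.array(env.sense()['tcp_pos']); c=lambda b:[np.cos(D[2])*-b,np.sin(D[2])*-b]
O=ori(LEAN,D[2])
v=lambda l:p+np.r_[c(l*np.sin(np.radians(LEAN))),l*np.cos(np.radians(LEAN))]
env.move_straight(list(v(.05)),.1); print(fz().round(1)); env.move_straight(list(v(.10)),.2)
env.move_straight(list(v(.1)+np.array([-.1,0,.02])),.2)
print(env.sense()['clock'])
b=shot('top','t9'); a=shot('side','s9')
cv2.imwrite('pics/e9.png',np.hstack([cv2.resize(a[180:270,290:380,::-1],(400,400),interpolation=2),cv2.resize(b[100:200,265:365,::-1],(400,400),interpolation=2)]))
m=cv2.inRange(cv2.cvtColor(a,cv2.COLOR_RGB2HSV),(3,110,60),(25,255,255))
cs=max(cv2.findContours(m,0,1)[0],key=cv2.contourArea).reshape(-1,2).astype(float)
print('hull',cv2.convexHull(cs.astype(np.float32)).reshape(-1,2).tolist())
for X in (4,8,14,20,26):
  print(X,[proj('side',dk(X+dx,-30+dy,h))[0].round(1).tolist() for dx,dy,h in ((-70,-20,0),(-70,-20,28),(-70,20,28),(-30,-20,28))])
E
```

```text
-43 [-9.6  0.4 15.4] [-0.0031  0.0014  0.0004]
-40 [-10.2   1.3  16.5] [-0.0034  0.0016  0.0004]
-37 [-12.2   1.6  17.3] [-0.0038  0.0017  0.0004]
-34 [-13.9   1.3  18.8] [-0.0043  0.0018  0.0004]
-31 [-16.6   1.3  20.9] [-0.0048  0.0019  0.0004]
[-0.9  0.3  0.5]
[0.2 0.  0. ]Traceback (most recent call last):
  File "<stdin>", line 12, in <module>
bench.PlanningError: the arm cannot follow that straight line within its joint ranges
```

```bash
python3 - <<'E'
from a import *
p=np.array(env.sense()['tcp_pos'])
env.move_straight(list(p+[-.02,0,.05]),.2)
print(env.sense()['clock'],env.sense()['tcp_pos'])
b=shot('top','t9'); a=shot('side','s9')
cv2.imwrite('pics/e9.png',np.hstack([cv2.resize(a[170:270,280:380,::-1],(500,500),interpolation=2),cv2.resize(b[120:210,265:325,::-1],(300,500),interpolation=2)]))
m=cv2.inRange(cv2.cvtColor(a,cv2.COLOR_RGB2HSV),(3,110,60),(25,255,255))
cs=max(cv2.findContours(m,0,1)[0],key=cv2.contourArea)
print('hull',cv2.convexHull(cs).reshape(-1,2).tolist())
for X in (4,8,14,20,26):
  print(X,[proj('side',dk(X+dx,-30+dy,h))[0].round(1).tolist() for dx,dy,h in ((-70,-20,0),(-70,-20,28),(-70,20,28),(-30,-20,28))])
E
```

```text
43.1417 [ 0.55805566 -0.00357351  0.14718475]
hull [[334, 227], [344, 228], [351, 239], [351, 242], [339, 242], [330, 241], [329, 240], [329, 234], [330, 228], [331, 227]]
4 [[325.7, 241.7], [325.9, 234.4], [327.3, 226.5], [339.2, 235.4]]
8 [[327.0, 241.9], [327.2, 234.5], [328.6, 226.6], [340.5, 235.6]]
14 [[329.0, 242.0], [329.2, 234.6], [330.5, 226.8], [342.5, 235.7]]
20 [[331.0, 242.2], [331.2, 234.8], [332.5, 226.9], [344.5, 235.9]]
26 [[333.0, 242.3], [333.2, 235.0], [334.5, 227.1], [346.5, 236.0]]
```

View pics/e9.png

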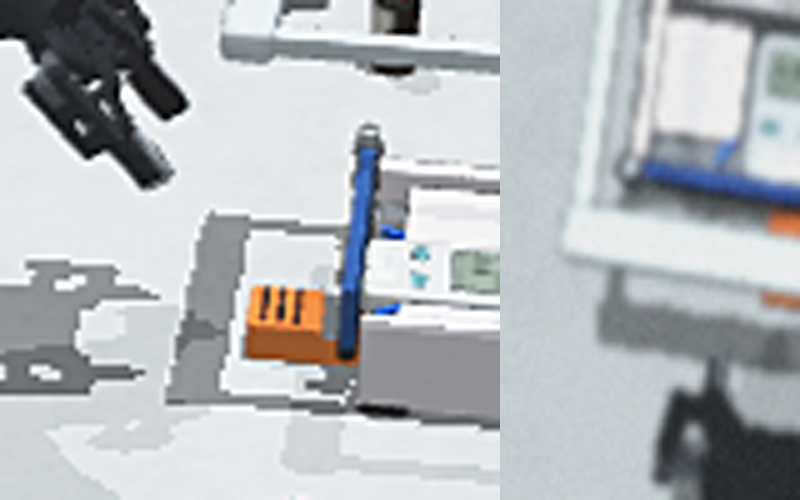

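```bash
python3 - <<'E'
from h import *
env.sleep(1); n=shot('side','s10'); o=cv2.imread('pics/side0.png')[:,:,::-1]; p=cv2.imread('pics/s9.png')[:,:,::-1]
d=np.abs(n.astype(int)-o).max(2)>60
for k,(x,y) in dict(marker=(253,238),label=(253,338),spray=(328,330),dropper=(368,304),stamp=(300,164),f3=(359,167),bot2=(427,204),bot3=(456,205)).items(): print(k,d[y-16:y+17,x-16:x+17].sum(),end='; ')
print('\nlast s',(np.abs(n.astype(int)-p).max(2)>60)[150:280,280:420].sum(), env.sense()['wrist_force'], env.sense()['clock'])
E
```

```text
marker 680; label 0; spray 6; dropper 0; stamp 443; f3 0; bot2 0; bot3 0; 
last s 49 [ 0.68858235 -0.02205487 -0.36151059] 44.2917
```

```bash
python3 - <<'E'
from h import *
q=np.array(env.sense()['q']); q[1]-=.6; env.goto_joints(q.tolist()); q[0]+=.7; env.goto_joints(q.tolist())
n=shot('side','s11'); o=cv2.imread('pics/side0.png')[:,:,::-1]; p=cv2.imread('pics/s10.png')[:,:,::-1]; p9=cv2.imread('pics/s9.png')[:,:,::-1]
D=np.abs(n.astype(int)-o).max(2)>60
for k,(x,y) in dict(marker=(253,238),label=(253,338),spray=(328,330),dropper=(368,304),stamp=(300,164)).items(): print(k,D[y-16:y+17,x-16:x+17].sum(),end='; ')
for a in (p,p9):
    e=np.argwhere((np.abs(n.astype(int)-a).max(2)>60)[195:280,322:420])+[195,322]; print(len(e),e[:8].tolist())
h=lambda a:cv2.inRange(cv2.cvtColor(np.ascontiguousarray(a),cv2.COLOR_RGB2HSV),(0,150,60),(8,255,255))
for a in (o,n): m=np.argwhere(h(a)[225:262,235:275]); print('red',len(m),m.mean(0))
t=shot('top','t11');T0=cv2.imread('pics/top0.png')[:,:,::-1]
Dt=np.abs(t.astype(int)-T0).max(2)>60
for k,(x,y) in dict(marker=(325,242),stamp=(207,202),f3=(227,140)).items(): print(k,Dt[y-10:y+11,x-22:x+23].sum(),end='; ')
print(env.sense()['clock'],env.sense()['tcp_pos'])
E
```

```text
marker 0; label 0; spray 3; dropper 0; stamp 0; 0 []
0 []
red 47 [21.31914894 15.93617021]
red 48 [21.3125     15.91666667]
marker 0; stamp 0; f3 0; 47.1583 [ 0.43570302 -0.37205546  0.49504228]
```

Nothing on the table has moved, and the wedge, gate and logger are steady. I'm handing the job in.

```bash
python3 -c "
from bench import env
env.sleep(.3); print(env.close_job(), env.sense()['clock'])"
```

```text
the job is handed in; nothing more can be done
the job is handed in; nothing more can be done
```

The job is handed in at about 47.5 s of the 69 s allowed. The logger is in the cradle, the gate is shut behind it and the wedge is jammed under the gate's free half. I then let go and moved the arm clear.

**What I did**
- **Logger:** I laid it lengthwise between the guides, with its centre at about dock x = 30 mm.
- **Gate:** I swung it shut until it met its firm stop, pushing with about 19 N. The picture shows it closed with the logger driven in.
- **Wedge:** I slid it in flat and square, nose first.

**Last checks**
- **Wedge position:** its centre is at about dock x = +14 mm in the side view. The gripper position when it let go agrees. That means a strip lift of roughly 4 to 5 mm, which I inferred from the wedge position and did not see directly.
- **Stability:** pictures before and after the last withdrawal show no change around the gate, wedge and logger.
- **Bystanders:** the image patches over the marker, label roll, dropper bottle and stamp are the same as at the start. The spray bottle patch differs by only 3 pixels. The other bottles showed no change in the last check that covered them.

**What disagreed or failed**
- **Gate contact:** the gate met its stop about 3 mm further in than my fit of the dock predicted. The strip also seemed to meet the wedge about 3 mm late, so the lift could be off by about 1 mm.
- **Wedge pressed down:** I pressed it onto the table with up to about 20 N while sliding it in. No force limit was reached.
- **Planning error:** one retreat move was refused, with nothing moved, and I took another path.

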